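# Shut the parts case that a tape roll keeps open

## Robot

A 6-joint arm with a two-finger parallel gripper is mounted at the origin on a cart in front of the work surface, level with it; the furniture and walls round the work are solid. World frame = base frame: x ahead of the robot, y to its left, z up, the work surface at z = 0. Lengths are in mm, angles in rad, forces in N, time in s.
With the tool pointing down it reaches from about 400 to 925 mm from the base axis. Payload 12.5 kg.
Tool frame: the origin (TCP) lies on the front face of the gripper's body, between the roots of the fingers; the fingertips stand 78 mm ahead of it and the grasp point (between the pads) lies 59 mm ahead of it (env.nose_length is the distance from the TCP to the fingertips, in mm); z points along the fingers, y is the line along which they close (so a half turn about z gives the same grasp; the last joint's range is limited). The gripper opens to 95 mm and grips with 3 to 60 N. Pads are 20 mm wide; open, the fingers measure 119 mm over their backs; the gripper's body (75 mm by 180 mm) begins 59 mm behind the grasp point.
Start: joints at [-1.368, 0.491, 1.559, -0, 1.092, -0.106], TCP at [189.969, -595.441, 292.261] pointing down, gripper open.
Joint ranges: [-3.1, 3.1], [-0.84, 2.19], [0.05, 2.79], [-1.13, 4.28], [0.06, 2.93], [-2.69, 2.69]. Speed limits (rad/s): [2.22, 2.22, 2.79, 3.14, 3.14, 3.14].

## Interface

Orientations are given as [roll, pitch, yaw] about the fixed x, y, z axes, in that order (R = Rz(yaw) Ry(pitch) Rx(roll)).
In Python, from cell import env gives the robot as it stands.
- The arm moves only by the tool jog_arm, never from a script. Its argument "motion" is a list of rows, each a list of 7 numbers: the turn, a rotation vector about the tool's x, y, z in degrees, then the shift along the tool's x, y, z in mm, then the finger opening in mm, from 0 to 95.1. In form: [[wx, wy, wz, x, y, z, hand], ...]. A call has 1 to 10 rows; each row shifts and turns the commanded pose from where the row before left it, along the tool's axes as they then stand; what a row does not reach is not made up. A row lasts 1/8 s, in which the tool goes at most 62.5 mm and 10.7 degrees, less where a joint would pass 70% of its speed; a pose out of reach is approached as far as the arm can. A call is refused whole if a number of a shift passes 62.5 or a number of a turn 10.7, either way. A call with a gripper value outside its range is refused whole. The fingers move at their own pace and stop on an object; the grip force is fixed at half the most. Time passes only in rows, so rows that do not move let the fingers close. It gives the time, the measured TCP pose, the force, the opening and the grip force at its end, in the units of the state.
- env.state(): the state, without advancing time (a new reading comes with each control period).
- env.read_camera(name): name is "side" or "top"; returns a dict with "color" (420x560x3 uint8, red, green, blue), "z_map" (420x560 float32, mm along the optical axis (not along the pixel's ray), 0 where there is no reading), "camera_matrix" (3x3 intrinsics, pixels), "world_to_cam" (4x4, takes a point from world to camera coordinates). Camera axes: x right, y up, looking along -z (the intrinsics and any distortion apply to the point x, -y, -z); pixel columns grow to the right and rows downward; lengths in mm; the calibration is good to about 2 mm. A picture is of the moment at which its call begins.
- env.job_done(): hands the job in; it is judged then, once.
Trained networks look in the newest picture that a camera, given by its name, has taken for a name from the list of things; names that differ only in an ending like _2 or _b are one class to them, and where a whole thing is asked for, a point or a joint stands for the part that bears it (a point fixed in the world has none). Each returns a list of dicts, best first, with "score" (0 to 1); they miss things now and then, are a little off and sometimes report something else, mostly with a low value. They report only what shows in the picture. A call takes as long as a camera call. They do not tell look-alikes from the thing itself.
- env.recognise(camera, thing): "location" ([column, row] in pixels, amid what is visible of it).
The state is a dict: "t": time; "joints": joint angles; "qvel": joint speeds; "tau": joint torques, N m; "eef_pos": TCP position; "tcp_rot": TCP orientation; "ft_force": force on the tool from outside, world axes, zero at the start; "moment": the same for the moment, N m; "opening": opening from 0.0 (shut) to 1.0 (fully open); "grip_force": force on a finger pad.
Only numpy, scipy, OpenCV 4.12 (cv2) and the standard library are available. Lean on these libraries where they do the work, as an engineer would, in place of code of your own. Each camera call takes 0.05 s, during which the arm holds its last target. There are 200 camera calls.

## Task

The parts case cannot be shut because a tape roll stands on edge in one of its compartments. Using only pushes of the fingers, tip the roll over so that it lies flat in its compartment, then swing the open lid over from behind and press it fully shut, and only then fold the front latch down flat against the case. Do not pick anything up, and leave the caps in the case and the things around it where they are.

Things in the scene. Friction and masses are not known exactly. Their poses are not given: they have to be found in the camera images.
- case: Flat grey-blue hinged parts case, closed 130 (x) x 190 (y) x 37 mm; stands firm, does not slide. Origin: centre of its underside; x runs from the latch side (facing the robot, up to 20 degrees askew) to the hinge side, y to the left, z up. Tray: 2 mm floor, outer walls 30 mm high, dividers 27 mm high; lid 190 mm wide.
- tray (a point): Centre of the tray floor, 2 mm above the table, axes as the case. Walls are 2 mm thick. One divider at x = 0 to 2 mm and two at y = -33 to -31 and 31 to 33 mm make six compartments; the three front ones are x = -57 to 0 mm and y = -93 to -33, -31 to 31, 33 to 93 mm.
- roll: White sticker roll, red rings, brown core, 44 mm across, 18 mm wide, 30 g, loose. Stands on its rim in one of the front compartments, close to that one's left (+y) wall, top 46 mm above the table, and so blocks the lid. It just fits lying down to its right (-y): press if its far rim rests on the wall. Origin: centre of its right flat face as it stands; own z = roll axis, at the start to the left.
- case_lid (a joint): Opening angle of the clear lid (rad): 0 = shut, 1.8 to 2.0 at the start (leaning back past upright), 2.007 = end stop. The hinge runs along the case's y. Friction of 0.02 N m holds the lid wherever it is left above about 0.9; below that its weight lets it sink slowly.
- case_latch (a joint): Angle of the latch flap (rad): 0 = flat against the front, 1.2 to 1.4 (end stop) at the start = raised, in line with the lid, standing out beyond its free edge. 24 mm wide (y = -12 to 12), 16 mm long, 4 mm thick. Stiff: 1.5 N at the tip moves it slowly, 10 N fast; it stays where left, no snap. Press it down from above, then push it towards the case.
- lid_hinge (a point): Point on the lid's hinge line, at its middle: x = 63, y = 0, z = 29 mm in the case's frame.
- lid_edge (a point): Middle of the lid's free edge, on its outer face: 121 mm from the hinge line; the outer face lies 7.5 mm outside the hinge line (36.5 mm above the table when shut).
- latch_tip (a point): Middle of the free end of the latch flap, on its outer face. With the lid shut the flap's pivot lies at x = -62, z = 34 mm of the case; raised, its tip sticks out to about x = -78 mm, folded down it is at x = -65, z = 19 mm.
- cap_a: Small black ribbed cap, 20 x 21 x 14 mm, lying in another front compartment. Origin: centre of its underside.
- cap_b: Small black ribbed cap, 20 x 21 x 14 mm, lying in the remaining front compartment. Origin: centre of its underside.
- spool: Brown thread spool standing to the left of the case, diameter 34 mm, 45 mm high. Origin: centre of its underside.
- brush: Brush with a wooden back standing on its bristles to the right of the case, 40 x 106 x 46 mm, long along its y. Origin: centre of its underside.
- tin_red: Round red tin to the right behind the case, diameter 78 mm, 30 mm high. Origin: centre of its underside.
There are look-alikes about, which are no part of the job. Of the things that look like the roll, the smaller one is meant.

How it is judged (in metres and radians):
On the way, in this order (a step that is already met when the one before it is completed fails the run):
1. the tape roll lies flat in its compartment while the lid is still open ((angle between roll's own z axis and vertical below 0.15 rad or angle between roll's own z axis and vertical above 2.99 rad) and z of roll in the frame of case below 0.026 m and x of roll in the frame of case between -0.056 and 0 m and y of roll in the frame of case between -0.092 and 0.092 m and value of joint case_lid above 1.2 rad), for 0.2 s.
2. the lid is fully shut (value of joint case_lid below 0.04 rad), for 0.2 s.
3. the latch is folded down against the front (value of joint case_latch below 0.15 rad), for 0.2 s.
At the end, for the whole second after the job is handed in: The lid is shut (within 0.04 rad) and the latch folded down (within 0.15 rad); the tape roll lies flat (within 0.15 rad) at rest in the compartment in which it stood; caps, spool, brush and red tin are within 20 mm of where they were (value of joint case_lid below 0.04 rad and value of joint case_latch below 0.15 rad and (angle between roll's own z axis and vertical below 0.15 rad or angle between roll's own z axis and vertical above 2.99 rad) and z of roll in the frame of case below 0.026 m and x of roll in the frame of case between -0.056 and 0 m and y of roll in the frame of case between -0.092 and 0.092 m and distance of roll from where it was at the start of the episode below 0.06 m and linear speed of roll below 0.02 m/s and distance of each of spool, brush, tin_red, cap_a, cap_b from where it was at the start of the episode below 0.02 m); the robot touches nothing.
It fails at once if the tape roll is lifted (height (world z) of roll above 0.045 m).
It fails at once if the latch is folded down before the lid is shut (value of joint case_latch below 0.3 rad and value of joint case_lid above 0.1 rad).
It fails at once if a cap in the case is lifted or shoved about (distance of any of cap_a, cap_b from where it was at the start of the episode above 0.025 m).
It fails at once if the spool, the brush or the red tin is knocked aside, lifted or tipped (distance of any of spool, brush, tin_red from where it was at the start of the episode above 0.025 m or angle between any of spool, brush, tin_red's own z axis and vertical above 0.4 rad).
It also fails if it takes over 54 s, if anything falls off the work surface, if the arm or the gripper's body presses on something with over 40 N, if the wrist force passes 120 N, or if a joint passes its speed limit or range.

## Working session

There is one attempt and no reset: what is moved stays moved. The work goes in short steps, Python scripts to look and compute and a tool call to move; the robot and the scene stay as the last step left them, time stands still between calls to the robot, and variables do not carry over. Pictures are saved under pics/ and viewed, at most 10 in all, crops included, and the job is handed in when it is done.

Besides the shell and the picture viewer there is one more tool, called after ">>>" as name(argument=value, ...), one argument or row to a line, values as JSON. jog_arm: Moves the arm, as the interface text tells. Its arguments: {"type":"object","properties":{"motion":{"type":"array"}},"required":["motion"]}

```bash
mkdir -p pics; cat > h.py <<'E'
import numpy as np, cv2
from cell import env
def snap(n,f=None):
    d=env.read_camera(n)
    if f: cv2.imwrite(f,d["color"][:,:,::-1])
    return d
def cloud(d):
    K=d["camera_matrix"];z=d["z_map"].astype(float)
    v,u=np.mgrid[:z.shape[0],:z.shape[1]]
    x=(u-K[0,2])/K[0,0]*z;y=(v-K[1,2])/K[1,1]*z
    P=np.stack([x,-y,-z,np.ones_like(z)],-1)
    W=P@np.linalg.inv(d["world_to_cam"]).T
    W[z==0]=np.nan
    return W[...,:3]
def proj(d,p):
    K=d["camera_matrix"];c=(d["world_to_cam"]@np.append(p,1))[:3]
    return K[0,0]*c[0]/-c[2]+K[0,2],K[1,1]*-c[1]/-c[2]+K[1,2]
E
python3 - <<'E'
from h import *
print(env.state())
for n in("top","side"):
    d=snap(n,f"pics/{n}0.png");W=cloud(d)
    np.save(f"pics/{n}W.npy",W)
    cp=np.linalg.inv(d["world_to_cam"]);print(n,cp.round(2),d["camera_matrix"])
    for t in["case","roll","case_lid","case_latch","lid_edge","cap_a","spool","brush","tin_red"]:
        for r in env.recognise(n,t)[:3]:
            u,v=map(int,r["location"]);print(n,t,round(r["score"],2),u,v,W[v,u].round(0))
E
```

```text
{'t': 0.0, 'joints': array([-1.36758723e+00,  4.91557604e-01,  1.55947395e+00, -1.32569050e-05,
        1.09167509e+00, -1.05590252e-01]), 'qvel': array([-8.75711030e-05, -2.32778447e-03,  2.62426558e-04,  4.83188285e-04,
       -1.63863257e-04, -1.69305267e-03]), 'tau': array([ 1.98044618e-04, -6.12655807e+01, -2.58183253e+01,  6.91563799e-02,
        4.81204432e-02, -6.84239831e-05]), 'eef_pos': array([ 189.93889187, -595.26757755,  291.65447205]), 'tcp_rot': array([-3.14048362e+00, -1.05717051e-04,  3.08805407e-01]), 'ft_force': array([ 0.23072286, -0.05666244, -0.42754894]), 'moment': array([-0.00898425,  0.02719299, -0.01066915]), 'grip_force': 0.0, 'opening': 1.001546902432776}
top [[-0.0000e+00  9.8000e-01 -1.8000e-01  4.1057e+02]
 [-1.0000e+00  0.0000e+00  3.0000e-02  2.6970e+01]
 [ 3.0000e-02  1.8000e-01  9.8000e-01  9.0793e+02]
 [ 0.0000e+00  0.0000e+00  0.0000e+00  1.0000e+00]] [[423.43449649   0.         278.96980548]
 [  0.         423.43449649 207.47474523]
 [  0.           0.           1.        ]]
top case 0.9 243 197 [597.  80.  30.]
top roll 0.91 157 277 [430. 244. 
[... 526 characters left out ...]
4.5719e+02]
 [ 0.0000e+00  0.0000e+00  0.0000e+00  1.0000e+00]] [[489.02239386   0.         279.63958757]
 [  0.         489.02239386 206.4760935 ]
 [  0.           0.           1.        ]]
side case 0.95 273 192 [598. 104.  34.]
side roll 0.97 189 177 [433. 229.  43.]
side roll 0.59 218 196 [479. 121.  34.]
side case_lid 0.96 290 171 [627.  76.  90.]
side case_latch 0.61 296 138 [644.  86. 157.]
side case_latch 0.56 257 224 [533.   0.  16.]
side lid_edge 0.95 291 170 [629.  75.  92.]
side cap_a 0.45 235 213 [502.  61.  17.]
side cap_a 0.44 254 225 [526.  -2.  16.]
side spool 0.67 236 179 [537. 199.  36.]
side brush 0.56 311 240 [ 596. -132.   39.]
side tin_red 0.92 340 224 [679. -73.  29.]
```

```bash
ls .
```

```text
h.py
pics
```

View pics/top0.png

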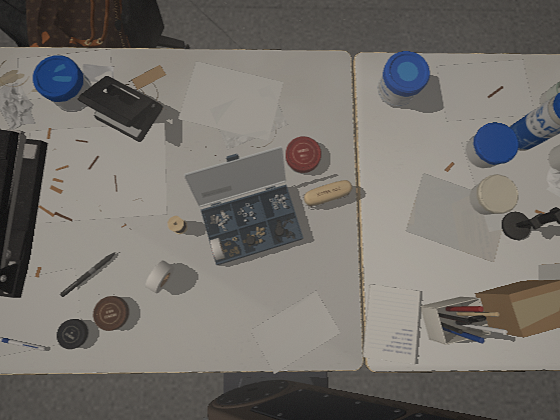

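View pics/side0.png

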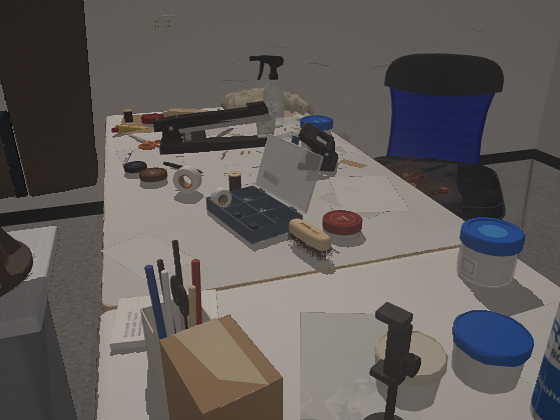

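The case is askew at about +15° and the roll stands in its left front compartment, at about (217,249) in the top view. The larger look-alike is at (157,277). Next I'll fit the case pose.

```bash
python3 - <<'E'
from h import *
from scipy.optimize import minimize
W=np.load("pics/topW.npy");S=np.load("pics/sideW.npy")
P=W.reshape(-1,3);P=P[~np.isnan(P[:,0])]
m=(P[:,0]>440)&(P[:,0]<700)&(P[:,1]>-70)&(P[:,1]<200)&(P[:,2]>8)&(P[:,2]<34)
img=np.zeros((400,400),np.uint8)
Q=P[m];
img[(Q[:,0]-400).astype(int),(Q[:,1]+150).astype(int)]=255
img=cv2.morphologyEx(img,cv2.MORPH_CLOSE,np.ones((7,7)))
img=cv2.morphologyEx(img,cv2.MORPH_OPEN,np.ones((7,7)))
n,l,st,c=cv2.connectedComponentsWithStats(img)
i=l[585-400,70+150];print(i,st[i])
r,cc=np.where(l==i)
pts=np.c_[r+400,cc-150].astype(np.float32)
rect=cv2.minAreaRect(pts);print(rect,cv2.boxPoints(rect))
b=np.argmax(st[1:,4])+1;print(b,st[b])
# wall fit: points z 26..33 ; score vs model of wall lines
w=P[(P[:,2]>25)&(P[:,2]<34)&m.repeat(1)] if False else P[m&(P[:,2]>22)&(P[:,2]<33)][:,:2]
def cost(p):
    c,s=np.cos(p[2]),np.sin(p[2]);d=w-p[:2];x=d[:,0]*c+d[:,1]*s;y=-d[:,0]*s+d[:,1]*c
    inb=(abs(x)<72)&(abs(y)<102)
    dx=np.min([abs(x-a) for a in(-60,1,59)],0);dy=np.min([abs(y-a) for a in(-94,-32,32,94)],0)
    dd=np.where(inb,np.minimum(np.minimum(dx,dy),8),8)
    return dd.sum()/len(w)
best=min((minimize(cost,[x,y,a],method="Nelder-Mead") for x in(555,565,575,585)for y in(55,65,75,85) for a in(.2,.27,.34)),key=lambda r:r.fun)
print(best.x,best.fun,len(w))
x0,y0,a=best.x
R=np.array([[np.cos(a),np.sin(a)],[-np.sin(a),np.cos(a)]])
def loc(P): return np.c_[(P[:,:2]-[x0,y0])@R.T,P[:,2]]
for nm,A in(("top",W),("side",S)):
    A=A.reshape(-1,3);A=A[~np.isnan(A[:,0])];L=loc(A)
    k=(L[:,0]>-62)&(L[:,0]<5)&(abs(L[:,1])<110)&(L[:,2]>34)&(L[:,2]<60)
    print(nm,"roll",L[k].min(0),L[k].max(0),np.median(L[k],0),k.sum())
    k=(L[:,0]>63)&(L[:,0]<140)&(abs(L[:,1])<100)&(L[:,2]>50)
    q=L[k];print("lid",q.min(0),q.max(0),np.polyfit(q[:,2],q[:,0],1),k.sum())
E
```

```text
0 [     0      0    400    400 154216]
((599.5, 49.5), (399.0, 399.0), 90.0) [[ 400. -150.]
 [ 799. -150.]
 [ 799.  249.]
 [ 400.  249.]]
6 [ 144  170  174   63 2695]
[5.41382901e+02 6.25943465e+01 2.94943075e-01] 4.247948722458317 1561
top roll [-48.80272888  73.90168958  34.00569663] [-9.68960449 92.7297995  47.65180252] [-30.33783704  82.56940327  42.77161269] 172
lid [ 72.34269157 -95.64822268  50.00205206] [112.8614331   95.13997392 161.05075586] [ 0.33316363 59.52166779] 2889
side roll [-53.2785055   70.33039728  34.16447119] [-16.23357082  92.26646643  46.76331331] [-37.55363711  75.58201464  40.85976133] 114
lid [ 69.08728677 -98.84677663  50.01151356] [109.46924772  96.67117295 159.86049793] [ 0.33907156 55.47801805] 2770
```

>>> jog_arm(
  motion=[
    [0,0,0.8,20,-20,-50,0],
    [0,0,0,37,-49,0,0],
    [0,0,0,37,-49,0,0],
    [0,0,0,37,-49,0,0],
    [0,0,0,37,-49,0,0],
    [0,0,0,37,-49,0,0],
    [0,0,0,37,-49,0,0],
    [0,0,0,37,-49,0,0],
    [0,0,0,37,-49,0,0],
    [0,0,0,37,-49,0,0],
  ],
)

```text
t: 2.25
eef_pos: [393.7, -49.6, 342.6]
tcp_rot: [3.141, -0.001, 0.295]
ft_force: [0.6, -0.3, -0.4]
opening: 0.025
grip_force: 0.0
```

```bash
cat >> h.py <<'E'
A0=0.295;C0=np.array([541.4,62.6])
def where():
    s=env.state();p=s["eef_pos"];d=p[:2]-C0;c,n=np.cos(A0),np.sin(A0)
    print("t",s["t"],"case-frame tip",np.round([d[0]*c+d[1]*n,-d[0]*n+d[1]*c,p[2]-78],1),"rot",s["tcp_rot"].round(3),"F",s["ft_force"].round(1),s["opening"])
def W2L(P):
    c,n=np.cos(A0),np.sin(A0);d=P[...,:2]-C0
    return np.stack([d[...,0]*c+d[...,1]*n,-d[...,0]*n+d[...,1]*c,P[...,2]],-1)
E
python3 -c "from h import *;where();print(env.nose_length)"
```

```text
t 2.25 case-frame tip [-173.9  -64.4  264.6] rot [ 3.141e+00 -1.000e-03  2.950e-01] F [ 0.6 -0.3 -0.4] 0.024967651590029564
77.60000000000001
```

>>> jog_arm(
  motion=[
    [0,0,0,36,-46,10,0],
    [0,0,0,36,-46,10,0],
    [0,0,0,36,-46,10,0],
    [0,0,0,36,-47,10,0],
    [0,0,0,0,0,60,0],
    [0,0,0,0,0,60,0],
    [0,0,0,0,0,45,0],
    [0,0,0,0,0,20,0],
    [0,0,0,0,0,0,0],
  ],
)

```text
t: 3.38
eef_pos: [477.1, 167.2, 116.1]
tcp_rot: [-3.141, 0.003, 0.295]
ft_force: [-0.1, 0.4, 0.0]
opening: 0.003
grip_force: 0.0
```

```bash
python3 - <<'E'
from h import *
where()
d=snap("side","pics/s1.png");t=snap("top")
a=d["color"][120:270,160:360,::-1];b=t["color"][140:280,150:350,::-1]
im=np.vstack([cv2.resize(a,(600,300),interpolation=2)[:, :],cv2.resize(b,(600,300),interpolation=2)])
cv2.imwrite("pics/c1.png",im)
E
```

```text
t 3.375 case-frame tip [-31.1 118.8  38.1] rot [-3.141e+00  3.000e-03  2.950e-01] F [-0.1  0.4  0. ] 0.0026912425181520477
```

View pics/c1.png

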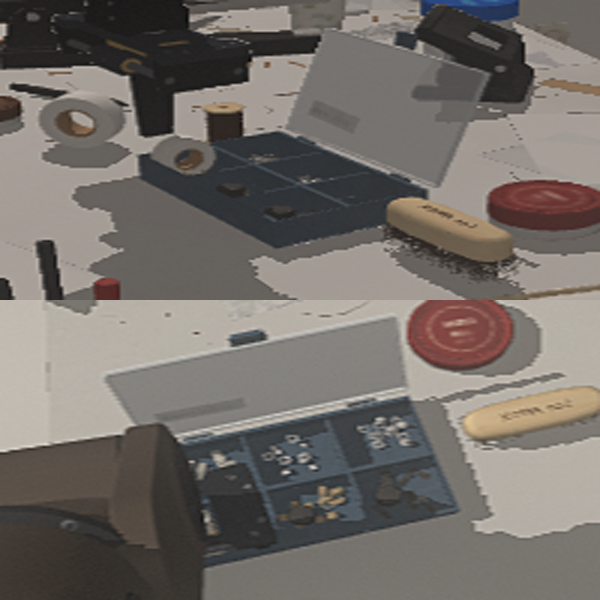

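The closed fingers are just left of the roll, above the case wall. I'll push to the right.

>>> jog_arm(
  motion=[
    [0,0,0,1,10,2,0],
    [0,0,0,0,6,0,0],
    [0,0,0,0,5,0,0],
    [0,0,0,0,5,0,0],
    [0,0,0,0,5,0,0],
    [0,0,0,0,5,0,0],
    [0,0,0,0,5,0,0],
    [0,0,0,0,0,0,0],
  ],
)

```text
t: 4.47
eef_pos: [490.4, 128.0, 115.1]
tcp_rot: [3.142, 0.0, 0.294]
ft_force: [-1.0, -0.2, 0.0]
opening: -0.001
grip_force: 0.0
```

```bash
python3 - <<'E'
from h import *
where()
d=snap("side");t=snap("top")
a=d["color"][140:230,170:290,::-1]
cv2.imwrite("pics/c2.png",cv2.resize(a,(600,450),interpolation=2))
L=W2L(cloud(d)).reshape(-1,3)
k=(L[:,0]>-60)&(L[:,0]<2)&(L[:,1]>20)&(L[:,1]<100)&(L[:,2]>31)&(L[:,2]<60);print(L[k].min(0),L[k].max(0),k.sum())
E
```

```text
t 4.475 case-frame tip [-29.8  77.4  37.1] rot [3.142 0.    0.294] F [-1.  -0.2  0. ] -0.0009489250841027315
[-45.34269543  67.06120272  36.66500477] [-21.02020234  83.71833845  59.94195393] 108
```

View pics/c2.png

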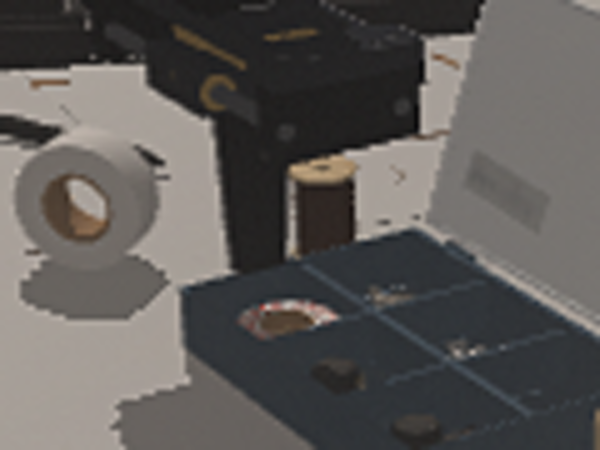

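The roll has tipped over (red ring at about (290,318)). I'll lift clear and check that it lies flat.

>>> jog_arm(
  motion=[
    [0,0,0,0,-8,-30,0],
    [0,0,0,0,-30,-50,0],
    [0,0,0,0,-40,-40,0],
    [0,0,0,0,-40,-35,0],
    [0,0,0,0,0,0,0],
  ],
)

```text
t: 5.2
eef_pos: [455.7, 243.4, 272.5]
tcp_rot: [-3.141, -0.005, 0.298]
ft_force: [0.5, -0.4, -1.0]
opening: 0.005
grip_force: 0.0
```

```bash
python3 - <<'E'
from h import *
where()
for n in("side","top"):
    d=snap(n)
    L=W2L(cloud(d));c=d["color"].astype(int)
    m=(L[...,0]>-56)&(L[...,0]<0)&(L[...,1]>28)&(L[...,1]<93)&(L[...,2]>10)&(L[...,2]<60)&(c.max(-1)>90)
    Q=L[m]
    if len(Q)<15: print(n,len(Q));continue
    A=np.c_[Q[:,:2],np.ones(len(Q))]
    for _ in range(5):
        p=np.linalg.lstsq(A,Q[:,2],rcond=None)[0];r=abs(A@p-Q[:,2]);k=r<max(2,np.median(r)*2);A=A[k];Q=Q[k]
    print(n,m.sum(),len(Q),"slope",p,"med",np.median(Q,0),Q.min(0),Q.max(0))
    b=d["color"][170:240,180:280] if n=="side" else d["color"][195:275,190:310]
    cv2.imwrite(f"pics/c3{n}.png",cv2.resize(b[:,:,::-1],(600,400),interpolation=2))
E
```

```text
t 5.2 case-frame tip [-29.5 197.9 194.5] rot [-3.141 -0.005  0.298] F [ 0.5 -0.4 -1. ] 0.005009930830384485
side 79 63 slope [-5.23708492e-03 -1.92758595e-02  2.10734015e+01] med [-30.11203186  61.59117568  20.04860564] [-50.34980357  42.5905078   18.5628715 ] [-11.47669954  74.48252856  21.8087554 ]
top 306 205 slope [-2.94008706e-03 -5.47829817e-03  1.97369658e+01] med [-30.10217264  54.70391864  19.43079378] [-51.19863971  33.622984    17.66107996] [-8.56021549 76.48005287 21.47512085]
```

View pics/c3top.png

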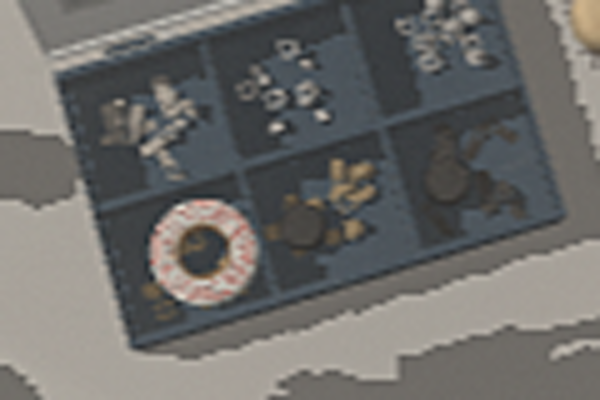

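The roll lies flat: its top is at z = 20 mm with no slope. Now I'll go behind the lid.

>>> jog_arm(
  motion=[
    [0,0,0,32,40,0,0],
    [0,0,0,32,40,0,0],
    [0,0,0,32,40,0,0],
    [0,0,0,32,39,0,0],
    [0,0,0,32,39,0,0],
    [0,0,0,0,0,0,0],
    [0,0,0,0,0,45,0],
    [0,0,0,0,0,46,0],
    [0,0,0,0,0,0,0],
  ],
)

```text
t: 6.42
eef_pos: [664.7, 97.7, 175.2]
tcp_rot: [-3.14, 0.008, 0.294]
ft_force: [0.1, 0.3, 0.4]
opening: 0.005
grip_force: 0.0
```

```bash
python3 -c "from h import *;where()"
```

```text
t 6.425 case-frame tip [128.2  -2.3  97.2] rot [-3.14   0.008  0.294] F [0.1 0.3 0.4] 0.0048374296813754
```

>>> jog_arm(
  motion=[
    [0,0,0,-18,0,0,0],
    [0,0,0,-12,0,0,0],
    [0,0,0,-10,0,0,0],
    [0,0,0,-10,0,0,0],
    [0,0,0,-10,0,0,0],
    [0,0,0,-10,0,0,0],
    [0,0,0,-10,0,0,0],
    [0,0,0,-10,0,0,0],
    [0,0,0,-10,0,0,0],
    [0,0,0,0,0,0,0],
  ],
)

```text
t: 7.68
eef_pos: [570.3, 69.0, 179.3]
tcp_rot: [-3.142, 0.001, 0.295]
ft_force: [-0.1, 0.5, 0.5]
opening: 0.005
grip_force: 0.0
```

```bash
python3 - <<'E'
from h import *
where()
d=snap("side")
b=d["color"][90:270,180:420]
cv2.imwrite("pics/c4.png",cv2.resize(b[:,:,::-1],(720,540),interpolation=2))
E
```

```text
t 7.675 case-frame tip [ 29.6  -2.3 101.3] rot [-3.142e+00  1.000e-03  2.950e-01] F [-0.1  0.5  0.5] 0.005300252323386569
```

View pics/c4.png

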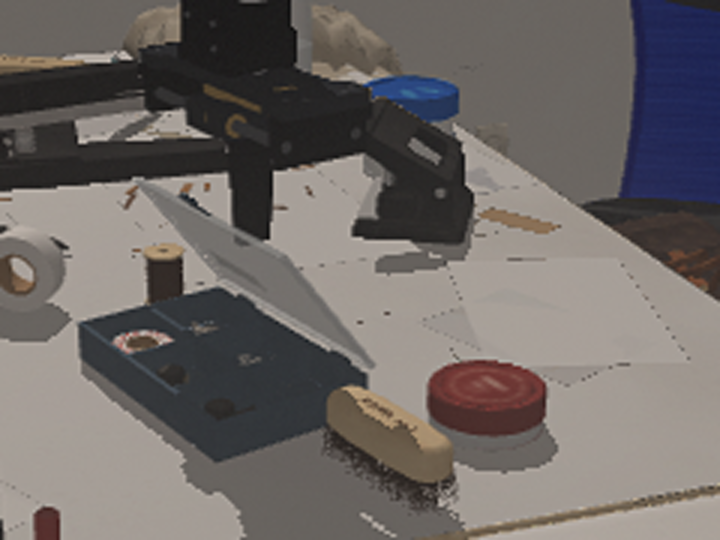

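The lid is over at about 0.9 rad with the fingers behind it. I'll follow it down.

>>> jog_arm(
  motion=[
    [0,0,0,-12,0,8,0],
    [0,0,0,-11,0,10,0],
    [0,0,0,-9,0,10,0],
    [0,0,0,-9,0,11,0],
    [0,0,0,-6,0,10,0],
    [0,0,0,-5,0,8,0],
    [0,0,0,-2,0,5,0],
    [0,0,0,0,0,4,0],
    [0,0,0,0,0,2,0],
    [0,0,0,0,0,0,0],
  ],
)

```text
t: 8.98
eef_pos: [519.1, 53.5, 113.6]
tcp_rot: [3.141, -0.001, 0.295]
ft_force: [-11.2, -1.7, 38.7]
opening: 0.007
grip_force: 19.1
```

```bash
python3 -c "from h import *;where()"
```

```text
t 8.975 case-frame tip [-24.   -2.2  35.6] rot [ 3.141e+00 -1.000e-03  2.950e-01] F [-11.2  -1.7  38.7] 0.007157668281145426
```

>>> jog_arm(
  motion=[
    [0,0,0,0,0,-12,0],
    [0,0,0,-15,0,-25,0],
    [0,0,0,-43,0,-10,0],
    [0,0,0,0,0,0,0],
  ],
)

```text
t: 9.48
eef_pos: [462.1, 36.4, 159.1]
tcp_rot: [3.142, 0.0, 0.294]
ft_force: [0.1, 0.5, -0.1]
opening: 0.002
grip_force: 0.0
```

```bash
python3 - <<'E'
from h import *
where()
d=snap("side");L=W2L(cloud(d))
m=(L[...,0]>-55)&(L[...,0]<55)&(L[...,1]>-85)&(L[...,1]<-20)&(L[...,2]>0)&(L[...,2]<60)
Q=L[m];A=np.c_[Q[:,:2],np.ones(len(Q))];p=np.linalg.lstsq(A,Q[:,2],rcond=None)[0];print(p,np.median(Q,0))
m=(L[...,0]>-95)&(L[...,0]<-67)&(abs(L[...,1])<16)&(L[...,2]>12)&(L[...,2]<60);Q=L[m];print("latch",Q.min(0),Q.max(0),len(Q)) if len(Q) else 0
m=(L[...,0]>-70)&(L[...,0]<-50)&(L[...,1]<-20)&(L[...,1]>-90)&(L[...,2]>32)&(L[...,2]<42);print("front edge x",L[m].min(0)) if m.any() else 0
b=d["color"][130:250,190:350]
cv2.imwrite("pics/c5.png",cv2.resize(b[:,:,::-1],(720,540),interpolation=2))
E
```

```text
t 9.475 case-frame tip [-83.5  -2.   81.1] rot [3.142 0.    0.294] F [ 0.1  0.5 -0.1] 0.0020479975892454126
[-2.11201250e-02  2.09847661e-03  3.56403902e+01] [ -1.6794814  -53.5316964   36.03308995]
latch [-81.077912   -13.76910727  30.31432351] [-67.15720528  10.46602702  35.93777086] 43
front edge x [-65.37036046 -89.674504    32.16800934]
```

View pics/c5.png

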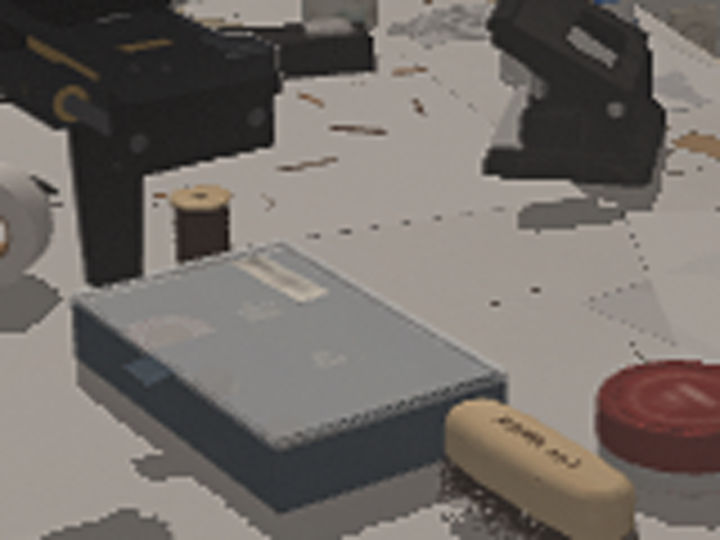

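The lid is shut and the latch stands out at the front (about (147,370) in the crop). I'll press it down from above.

>>> jog_arm(
  motion=[
    [0,0,0,0,0,33,0],
    [0,0,0,0,0,10,0],
    [0,0,0,0,0,4,0],
    [0,0,0,0,0,3,0],
    [0,0,0,0,0,3,0],
    [0,0,0,0,0,3,0],
    [0,0,0,0,0,3,0],
    [0,0,0,0,0,3,0],
    [0,0,0,0,0,2,0],
    [0,0,0,0,0,0,0],
  ],
)

```text
t: 10.78
eef_pos: [464.0, 36.7, 94.1]
tcp_rot: [3.142, 0.0, 0.295]
ft_force: [-1.0, -0.0, 0.3]
opening: 0.001
grip_force: 0.3
```

```bash
python3 -c "from h import *;where()"
```

```text
t 10.775 case-frame tip [-81.6  -2.3  16.1] rot [3.142 0.    0.295] F [-1.  -0.   0.3] 0.0014461544841553138
```

>>> jog_arm(
  motion=[
    [0,0,0,2,0,0,0],
    [0,0,0,2,0,0,0],
    [0,0,0,1.5,0,0,0],
    [0,0,0,1.5,0,0,0],
    [0,0,0,1,0,0,0],
    [0,0,0,0,0,0,0],
    [0,0,0,0,0,0,0],
  ],
)

```text
t: 11.65
eef_pos: [468.4, 38.4, 93.4]
tcp_rot: [-3.139, 0.009, 0.295]
ft_force: [-14.0, -13.6, -0.3]
opening: 0.003
grip_force: 8.5
```

```bash
python3 -c "from h import *;where()"
```

```text
t 11.65 case-frame tip [-76.8  -1.9  15.4] rot [-3.139  0.009  0.295] F [-14.  -13.6  -0.3] 0.003331171619262706
```

>>> jog_arm(
  motion=[
    [0,0,0,1,0,0,0],
    [0,0,0,0,0,0,0],
    [0,0,0,0,0,0,0],
    [0,0,0,0,0,0,0],
  ],
)

```text
t: 12.15
eef_pos: [468.6, 38.5, 93.2]
tcp_rot: [-3.139, 0.01, 0.295]
ft_force: [-16.5, -15.4, -1.1]
opening: 0.003
grip_force: 10.3
```

>>> jog_arm(
  motion=[
    [0,0,0,-10,0,0,0],
    [0,0,0,-30,0,0,0],
    [0,0,0,-40,0,-10,0],
    [0,0,0,-20,0,-40,0],
    [0,0,0,0,0,-40,0],
    [0,0,0,0,0,0,0],
    [0,0,0,0,0,0,0],
  ],
)

```text
t: 13.02
eef_pos: [376.9, 10.3, 184.0]
tcp_rot: [3.141, -0.001, 0.295]
ft_force: [0.3, 0.1, -0.0]
opening: -0.002
grip_force: 0.0
```

```bash
python3 - <<'E'
from h import *
where()
d=snap("side");L=W2L(cloud(d))
m=(L[...,0]>-55)&(L[...,0]<55)&(L[...,1]>-85)&(L[...,1]<-20)&(L[...,2]>0)&(L[...,2]<60)
Q=L[m];A=np.c_[Q[:,:2],np.ones(len(Q))];p=np.linalg.lstsq(A,Q[:,2],rcond=None)[0];print(p,np.median(Q,0))
m=(L[...,0]>-95)&(L[...,0]<-67)&(abs(L[...,1])<16)&(L[...,2]>12)&(L[...,2]<60);Q=L[m];print("latch",len(Q),Q)
b=d["color"][150:240,195:315]
t=snap("top")["color"][185:275,190:310]
cv2.imwrite("pics/c6.png",np.hstack([cv2.resize(x[:,:,::-1],(400,300),interpolation=2) for x in(b,t)]))
E
```

```text
t 13.025 case-frame tip [-172.6   -2.2  106. ] rot [ 3.141e+00 -1.000e-03  2.950e-01] F [ 0.3  0.1 -0. ] -0.0020851440480999183
[-2.02006952e-02  9.16270380e-04  3.56493113e+01] [ -1.43947694 -53.34263047  36.08093954]
latch 18 [[-67.10036306   2.17958871  32.7797849 ]
 [-67.22682893  -6.7674764   36.30764517]
 [-67.97819933  -3.63983815  33.06798792]
 [-67.54642479   6.50757161  24.46044049]
 [-67.16186384 -14.4989199   32.6855375 ]
 [-67.38773684   2.65928642  23.69113134]
 [-67.24305197 -10.13022294  28.750233  ]
 [-67.00118899 -13.95551524  30.20776716]
 [-67.90105952   6.34614309  20.10202357]
 [-67.74496174  -2.17067757  23.47181235]
 [-67.77428829 -10.9080642   26.98221093]
 [-69.4365174   -0.82063166  21.15693423]
 [-67.60298904 -10.33553432  24.47180244]
 [-69.02245568  -4.14228233  20.1301728 ]
 [-67.53088292  -5.61542662  20.30260483]
 [-69.51967188  -9.21103291  20.08356179]
 [-67.99653578 -10.60402753  20.21528499]
 [-67.40750182 -13.78104665  21.3403076 ]]
```

View pics/c6.png

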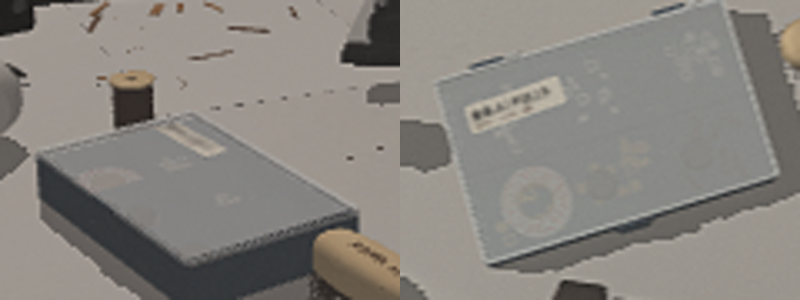

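```bash
python3 - <<'E'
from h import *
for i in range(2):
  for n in("side","top"):
    L=W2L(cloud(snap(n)))
    f=(L[...,0]>-80)&(L[...,0]<-50)&(L[...,2]>8)&(L[...,2]<26)&(abs(L[...,1])<85)
    w=f&(abs(L[...,1])>22);l=f&(abs(L[...,1])<10)&(L[...,2]>17)
    print(n,"wall",np.median(L[w],0),w.sum(),"latch",np.median(L[l],0),l.sum())
    m=(abs(L[...,0])<50)&(abs(L[...,1])<85)&(L[...,2]>20)&(L[...,2]<60);Q=L[m]
    print(" lid",np.linalg.lstsq(np.c_[Q[:,:2],np.ones(len(Q))],Q[:,2],rcond=None)[0])
    l=(L[...,0]>-75)&(L[...,0]<-60)&(abs(L[...,1])<11)&(L[...,2]>17)&(L[...,2]<33);Q=L[l]
    if len(Q)>5: print(" latch dx/dz",np.polyfit(Q[:,2],Q[:,0],1),len(Q))
E
```

```text
side wall [-63.55591945 -28.63073528  16.77559549] 230 latch [-66.33870668  -4.42872827  22.58041676] 23
 lid [6.40889082e-04 8.54591871e-04 3.61724847e+01]
 latch dx/dz [-5.32030706e-02 -6.51489865e+01] 40
top wall [-60.01136218  26.69869671  16.60872914] 41 latch [-63.8557348   -0.50238474  19.95778192] 15
 lid [2.48186438e-03 2.22901363e-03 3.57524645e+01]
 latch dx/dz [  0.08390225 -65.12792197] 20
side wall [-63.49090003 -28.42626879  16.67596724] 229 latch [-66.81477319  -0.12907342  22.17634882] 18
 lid [7.78526288e-04 1.11627770e-03 3.61412821e+01]
 latch dx/dz [  0.12526204 -69.96551886] 37
top wall [-60.06753367  26.74545836  16.86168371] 43 latch [-63.62081994  -2.49595042  20.87873413] 15
 lid [1.27263618e-03 2.67517620e-03 3.57490960e+01]
 latch dx/dz [  0.126216  -66.2129343] 17
```

```bash
python3 -c "
from cell import env;print(env.job_done())"
```

```text
the job is handed in; nothing more can be done
None
```

I tipped the roll flat in its compartment, shut the lid, folded the latch down against the front and handed the job in at about 13 s. The cameras showed the lid level and the latch against the front, but its exact angle was near the limit of what they could measure, and no verdict came back.

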